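# Click the caddy's sliding stop into its notch

## Task

On the top tier of the bamboo caddy, push the sliding bamboo stop along its rail, up to the row of toiletries, until its sprung latch rides over the lip of the catch and drops into the notch, and leave it sitting there. Only push the stop with the outside of the fingertips: do not pull the latch knob up, and do not push the stop on out of the notch. Leave the toiletries where they stand, and take the hand away at the end.

Things in the scene. Friction and masses are not known exactly. Their poses are not given: they have to be found in the camera images.
- caddy: Three-tier bamboo caddy, fixed, 190 x 500 mm (its x, y), yaw up to 0.3 rad either way; origin under its centre, top tier's face at z = 150 mm. The stop is pushed along its +y. Aluminium rail along y, 16 mm wide, 12 high, on the top tier at x = +65 mm (edge away from the robot). The tier on the -y side of the catch is bare but for the stop; a 22 mm lip at the +y end, a 12 mm bar along the robot-side edge of the +y half.
- stop (a joint): Where the stop is along the rail, m: its foot is at caddy y = -0.205 + this value; grows as it is pushed towards +y. It starts at 0.005 to 0.085; the rail ends at 0.34. Sliding takes about 1 to 2 N; it stays where it is left on the plain rail. The stop itself cannot rise or turn.
- latch (a joint): How far the stop's latch pin has risen, m: 0 while its roller foot rides on the plain rail, about 0.008 on top of the lip, under 0.001 when it has dropped into the notch. A spring presses it down with about 5 N. The pin's dark steel knob, 18 mm across, stands on top of the stop above the rail, 60 to 72 mm above the rail when down, and rises and drops with it.
- stop_face (a point): Centre of the upright pushing face (-y side) of the stop: a bamboo plate, 12 mm thick along y, standing across the tier. The face is 126 mm wide (caddy x) and 60 mm high, 30 mm above and below this point; the tier is 35 mm below it. The foot is 75 mm in +x and 6 mm in +y from it. Axes as the caddy's.
- latch_foot (a point): Lowest point of the roller foot, 16 mm in diameter, of the stop's latch pin, at the middle of the plate's thickness, riding on top of the rail. Axes as the caddy's.
- notch (a point): Bottom of the catch's V notch, on the rail's upper face; the foot comes to rest on this point when the stop is home. Axes as the caddy's.
- catch: Aluminium catch fixed on the rail, 76 mm long, 16 wide; origin at the notch's bottom, axes as the caddy's. Along y: ramp from -38 mm up to an 8 mm lip at -15 to -11, 45 degree notch with bottom at -3 to +3, 45 degree back wall up to 14 mm at +17. The ramp takes about 3 to 5 N; past the lip the spring pulls it home, ahead of the hand; over the back wall takes about 6 to 10 N.
- brush_holder: White plastic toothbrush holder with a ribbed twist cap, standing, loose, 53 mm across, 74 mm high; origin under its centre.
- stone_dish: Round grey stone dish, loose, 64 mm across, 22 mm high; origin under its centre.
- perfume: Amber glass perfume bottle with a dark cap, standing, loose, 42 x 28 mm, 74 mm high; origin under its centre.
- hair_roller: Aluminium hair roller, a tube standing on end, loose, 38 mm across, 62 mm high; origin under its centre. The four toiletries stand on the top tier 85 to 155 mm beyond the notch in +y, in any order.

How it is judged:
By the outcome, as a careful person would: the job done as asked, in the order asked, and still so for the second after the job is handed in, with the robot touching nothing.
It also fails if it takes over 42 s, if anything falls off the work surface, if the arm or the gripper's body presses on something with over 40 N, if the wrist force passes 120 N, or if a joint passes its speed limit or range.

## Robot

A 6-joint arm with a two-finger parallel gripper is mounted at the origin on the work surface. World frame = base frame: x ahead of the robot, y to its left, z up, the work surface at z = 0. Lengths are in mm, angles in rad, forces in N, time in s.
With the tool pointing down it reaches from about 300 to 850 mm from the base axis. Payload 5.4 kg.
Tool frame: the origin (TCP) lies at the very end of the fingers, on their centre line; the grasp point (between the pads) lies 19 mm behind it; x points along the fingers, y is the direction in which the jaws open and shut, and the axes are right-handed (so a half turn about x gives the same grasp; the last joint's range is limited). The gripper opens to 85 mm and grips with 20 to 120 N. Pads are 22 mm wide; open, the fingers measure 114 mm over their backs; the gripper's body (76 mm by 85 mm) begins 54 mm behind the grasp point. The pads swing forward as they close: fully open they stand 13 mm farther back than shut.
Start: joints at [1.08, 0.158, 1.597, -0, 1.386, -0.21], TCP at [159.357, 552.46, 231.299] pointing down, gripper open.
Joint ranges: [-2.91, 2.91], [-0.94, 2.29], [0.18, 2.7], [-1.29, 4.43], [0.17, 2.64], [-3, 3]. Speed limits (rad/s): [2.57, 2.57, 3.14, 3.14, 3.14, 3.14].

## Interface

Orientations are given as a 3x3 rotation matrix whose columns are the frame's x, y, z axes.
In Python, from station import ctrl gives the robot as it stands. Calls block until the motion is done:
- ctrl.goto(position, orientation): joint-space move of the TCP to a pose.
- ctrl.move_linear(position, v=150, rot=None): straight line of the TCP; rot=None keeps the orientation; v is the mean speed in mm/s.
- ctrl.set_joints(angles): joint-space move.
- ctrl.let_go() and ctrl.grab(effort=None): open the fingers fully, or close them until they stop; effort is the grip in N (None keeps the last).
- ctrl.dwell(seconds).
- ctrl.solve_ik(position, orientation): joint angles nearest the present ones, or None.
- ctrl.camera(name): name is "scene" or "top"; returns a dict with "color" (480x640x3 uint8, blue, green, red), "fx", "fy", "cx", "cy" (pixels), "R" (3x3) and "t" (3): a world point X has camera coordinates R X + t. Camera axes: x right, y down, z forward; pixel columns grow to the right and rows downward; lengths in mm; the calibration is good to about 2 mm. A picture is of the moment at which its call begins. There is no depth.
A pose or a line that the arm cannot do raises ctrl.IKError and nothing moves.
- ctrl.close_job(): hands the job in, once; it reports no verdict.
Readings, each from a call of its own:
- ctrl.current_time(): time.
- ctrl.current_joint_positions(): joint angles.
- ctrl.current_dq(): joint speeds.
- ctrl.current_joint_torque(): joint torques, N m.
- ctrl.current_tool_pos(): TCP position.
- ctrl.current_tool_rot(): TCP orientation.
- ctrl.current_ft_force(): force on the tool from outside, world axes, zero at the start.
- ctrl.current_wrist_torque(): the same for the moment, N m.
- ctrl.current_grip_width(): finger opening in mm.
Only numpy, scipy, OpenCV 4.12 (cv2) and the standard library are available. Lean on these libraries where they do the work, as an engineer would, in place of code of your own. Each camera call takes 0.05 s, during which the arm holds its last target. There are 200 camera calls.

## Working session

There is one attempt and no reset: what is moved stays moved. The work goes in short steps, each a Python script; the robot and the scene stay as the last script left them, time stands still between calls to the robot, and variables do not carry over. Pictures are saved under pics/ and viewed, about 8 in all and at most 12, crops included, and the job is handed in when it is done.

```bash
mkdir -p pics; python3 - <<'E'
from station import ctrl
import cv2,pickle
for n in("scene","top"):
    c=ctrl.camera(n); cv2.imwrite(f"pics/{n}0.png",c["color"]); pickle.dump(c,open(f"{n}.pkl","wb"))
    print(n,c["fx"],c["cx"],c["cy"],c["R"],c["t"])
print(ctrl.current_time(),ctrl.current_tool_rot())
E
```

```text
scene 562.1198276327333 315.4160265179261 244.9088660095254 [[-0.48809524  0.87260041 -0.01820851]
 [ 0.68016758  0.36721759 -0.63444724]
 [-0.54693244 -0.32205552 -0.77275167]] [ 284.68527328 -301.10369426 1193.27972431]
top 512.8859429988072 321.72644193219526 241.76699555318314 [[-0.02880098 -0.99958402  0.00151167]
 [-0.99757474  0.02864716 -0.0634349 ]
 [ 0.06336521 -0.00333499 -0.99798483]] [  27.99544594  595.47977214 1011.34477142]
0.1 [[-8.46541196e-04  2.77161577e-01  9.60822951e-01]
 [-1.58410645e-03  9.60821718e-01 -2.77162617e-01]
 [-9.99998387e-01 -1.75667540e-03 -3.74321726e-04]]
```

View pics/scene0.png

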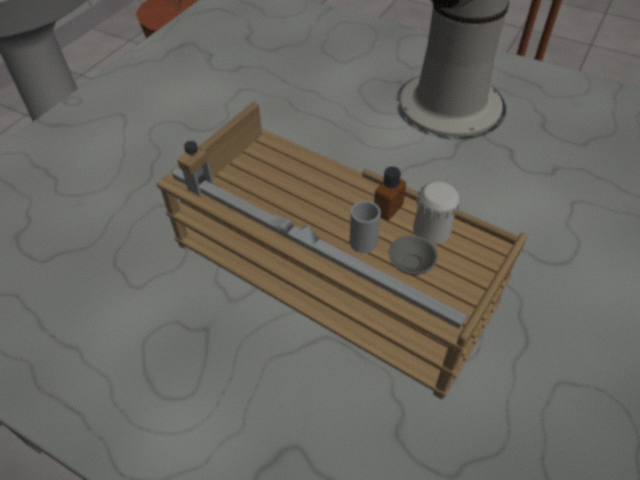

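View pics/top0.png

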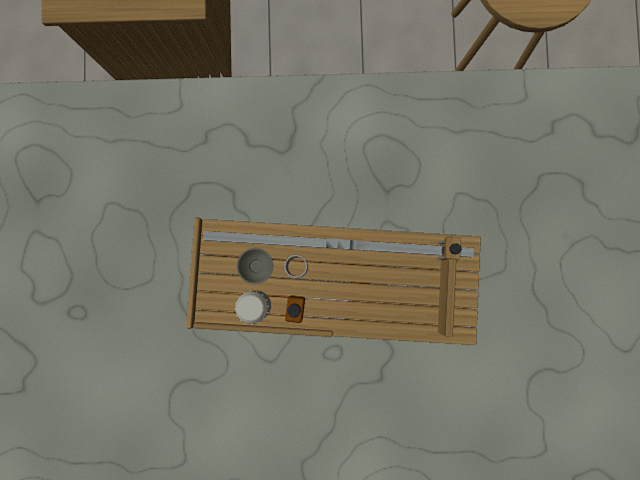

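The scene view shows the stop at (195,165), the catch at (300,232) and the four toiletries beyond it. In the top view the stop plate runs from (450,240) to (447,335), the knob is at (455,248) and the catch notch near (340,244). I'll zoom in to measure these points.

```bash
python3 - <<'E'
import cv2
a=cv2.imread("pics/top0.png")
l=cv2.resize(a[210:350,420:490],None,fx=4,fy=4,interpolation=cv2.INTER_CUBIC)
r=cv2.resize(a[210:350,300:425],None,fx=4,fy=4,interpolation=cv2.INTER_CUBIC)
cv2.imwrite("pics/crop.png",cv2.hconcat([r,l]))
E
```

```text
(no output)
```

View pics/crop.png

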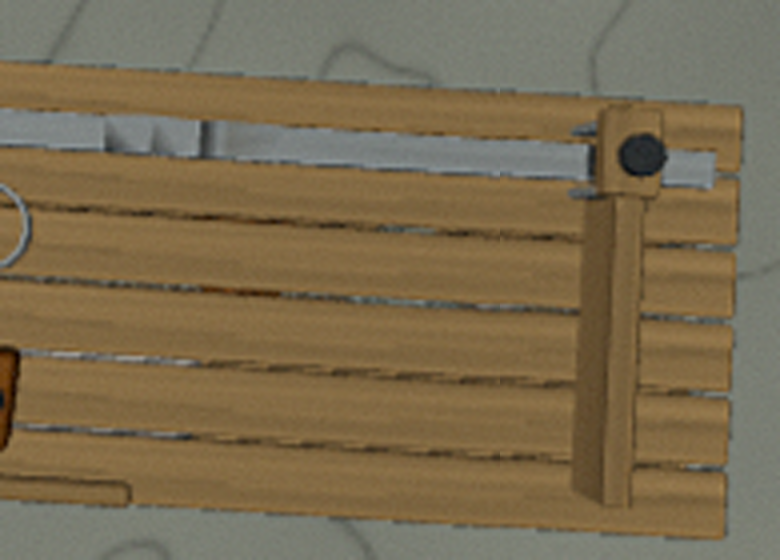

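```bash
cat > h.py <<'E'
import numpy as np,pickle
c=pickle.load(open('top.pkl','rb'))
def P(u,v,z,crop=True,c=c):
    if crop:u,v=300+u/4,210+v/4
    d=c["R"].T@np.array([(u-c["cx"])/c["fx"],(v-c["cy"])/c["fy"],1]); o=-c["R"].T@c["t"]
    return o+d*(z-o[2])/d[2]
E
python3 - <<'E'
from h import *
np.set_printoptions(precision=1,suppress=True)
a=P(741,105,150);b=P(725,537,150);f=P(0,62,150)
print(a,b,np.linalg.norm(a-b))
yaw1=np.arctan2(*(-(f-a)[:1]),(f-a)[1]);d=a-b;yaw2=np.arctan2(d[1],d[0])
r0=P(0,130,162);r1=P(714,172,162);g=r0-r1;print("yaw",yaw1,yaw2,np.arctan2(-g[0],g[1]))
p,q=P(643,200,215),P(629,506,215);print("plate -y edge",p,q,np.linalg.norm(p-q),np.arctan2((p-q)[1],(p-q)[0]))
yaw=np.mean([yaw1,yaw2])
R=np.array([[np.cos(yaw),-np.sin(yaw),0],[np.sin(yaw),np.cos(yaw),0],[0,0,1]])
o=(a+b)/2+R@[0,250,0];o[2]=0
print(yaw,o)
L=lambda X:R.T@(X-o)
for n,t in dict(p=(643,200,215),q=(629,506,215),p2=(616,200,215),q2=(604,506,215),knob=(642,155,234),b17=(155,138,176),n3=(198,138,162),n11=(213,138,170),b38=(104,133,176),railend=(714,172,162)).items(): print(n,L(P(*t)),P(*t))
E
```

```text
[ 589.2 -275.8  150. ] [ 402.1 -259.7  150. ] 187.79995854461848
yaw -0.08685420256660709 -0.08593226867195639 -0.0875745939453112
plate -y edge [ 547.5 -213.1  215. ] [ 424.8 -201.8  215. ] 123.17400848425409 -0.09170505416473335
-0.08639323561928174 [517.2 -18.6   0. ]
p [  47.  -191.1  215. ] [ 547.5 -213.1  215. ]
q [ -76.2 -190.5  215. ] [ 424.8 -201.8  215. ]
p2 [  46.3 -180.2  215. ] [ 547.8 -202.2  215. ]
q2 [ -76.8 -180.4  215. ] [ 425.1 -191.8  215. ]
knob [  63.9 -184.9  234. ] [ 565.  -208.3  234. ]
b17 [ 63.    6.7 176. ] [580.6 -17.4 176. ]
n3 [ 65.  -12.3 162. ] [580.8 -36.5 162. ]
n11 [ 64.8 -18.3 170. ] [580.2 -42.5 170. ]
b38 [ 63.9  28.5 176. ] [583.3   4.2 176. ]
railend [  63.1 -235.6  162. ] [ 559.7 -258.8  162. ]
```

Everything agrees with the given sizes: yaw is −0.086, the foot is at caddy y ≈ −185 and the notch at ≈ −9.5. Now I'll approach.

```bash
cat >> h.py <<'E'
yaw=-0.0864; o=np.array([517.2,-18.6,0])
Rc=np.array([[np.cos(yaw),-np.sin(yaw),0],[np.sin(yaw),np.cos(yaw),0],[0,0,1]])
W=lambda x,y,z:Rc@np.array([x,y,z])+o
L=lambda X:Rc.T@(np.array(X)-o)
X=np.array([0,0,-1.])
def rot(s): y=s*Rc[:,0]; return np.column_stack([X,y,np.cross(X,y)])
E
python3 - <<'E'
from h import *
from station import ctrl
np.set_printoptions(precision=2,suppress=True)
ctrl.move_linear([159.4,552.4,380],v=250)
best=None
for s in(1,-1):
    q=[ctrl.solve_ik(W(-5,y,z),rot(s)) for y,z in((-240,340),(-240,192),(-30,192))]
    print(s,q)
    if all(v is not None for v in q):
        m=max(abs(v[5]) for v in q)
        if best is None or m<best[0]: best=(m,s)
s=best[1];open('s','w').write(str(s))
ctrl.grab(20); print(ctrl.current_time(),ctrl.current_grip_width())
ctrl.goto(W(-5,-240,340),rot(s))
ctrl.move_linear(W(-5,-240,192),v=150)
print(ctrl.current_time(),L(ctrl.current_tool_pos()),ctrl.current_ft_force())
import cv2
c1=ctrl.camera("scene")["color"];c2=ctrl.camera("top")["color"]
f=lambda a:cv2.resize(a,None,fx=2,fy=2,interpolation=3)
cv2.imwrite("pics/app.png",cv2.hconcat([f(c1[60:300,120:320]),f(c2[180:420,320:520])]))
E
```

```text
1 [array([-0.7 ,  0.06,  1.5 , -0.  ,  1.59, -0.61]), array([-0.7 ,  0.14,  1.7 , -0.  ,  1.3 , -0.61]), array([-0.33,  0.03,  1.82, -0.  ,  1.3 , -0.24])]
-1 [array([-0.7 ,  0.06,  1.5 , -0.  ,  1.59,  2.53]), array([-0.7 ,  0.14,  1.7 , -0.  ,  1.3 ,  2.53]), array([-0.33,  0.03,  1.82, -0.  ,  1.3 ,  2.9 ])]
1.6083 0.032982678916002595
5.8083 [  -4.37 -240.41  193.2 ] [-0.14 -0.84  0.12]
```

View pics/app.png

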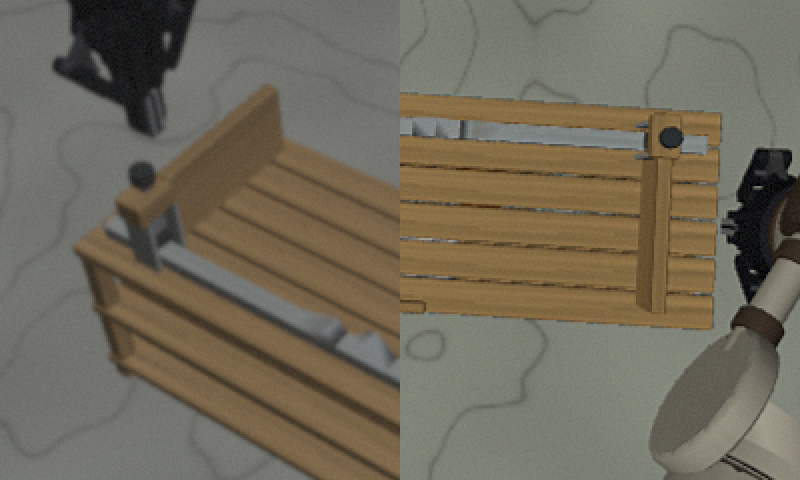

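The tips are in front of the face, with their front edge near (727,228) in the right panel. The knuckles reach close to the knob in x, so I'll shift 25 mm towards the robot and push while watching the force.

```bash
python3 - <<'E'
from h import *
from station import ctrl
x=-30;z=192
def go(y,v):
    ctrl.move_linear(W(x,y,z),v=v)
    F=Rc.T@ctrl.current_ft_force()
    print("t %.2f y %.1f (cmd %.1f) F %.1f %.1f %.1f"%(ctrl.current_time(),L(ctrl.current_tool_pos())[1],y,*F))
    return F[1]
go(-240,100);go(-212,80)
go(-196,30);go(-120,50);go(-76,40)
for y in(-66,-60,-56,-53,-50,-48,-46): go(y,20)
import cv2
f=lambda a:cv2.resize(a,None,fx=2,fy=2,interpolation=3)
c1=ctrl.camera("scene")["color"];c2=ctrl.camera("top")["color"]
cv2.imwrite("pics/p1.png",cv2.hconcat([f(c1[120:320,180:380]),f(c2[200:400,260:460])]))
print(ctrl.current_time())
E
```

```text
t 6.31 y -240.2 (cmd -240.0) F 0.9 -0.4 0.5
t 6.81 y -211.5 (cmd -212.0) F -0.6 0.0 -0.1
t 7.49 y -196.0 (cmd -196.0) F -0.7 -0.7 0.4
t 9.16 y -119.9 (cmd -120.0) F 0.7 -0.7 0.2
t 10.41 y -76.0 (cmd -76.0) F 0.3 0.5 -0.5
t 11.06 y -65.7 (cmd -66.0) F 0.9 0.6 -0.2
t 11.51 y -60.0 (cmd -60.0) F -1.5 -2.2 -1.7
t 11.86 y -55.6 (cmd -56.0) F -0.3 -2.0 -0.5
t 12.16 y -52.6 (cmd -53.0) F -0.7 -2.7 -1.4
t 12.46 y -49.6 (cmd -50.0) F -0.8 -1.2 -1.2
t 12.71 y -47.8 (cmd -48.0) F -0.3 -2.4 -1.4
t 12.96 y -45.8 (cmd -46.0) F -0.9 -2.2 -2.3
13.0583
```

View pics/p1.png

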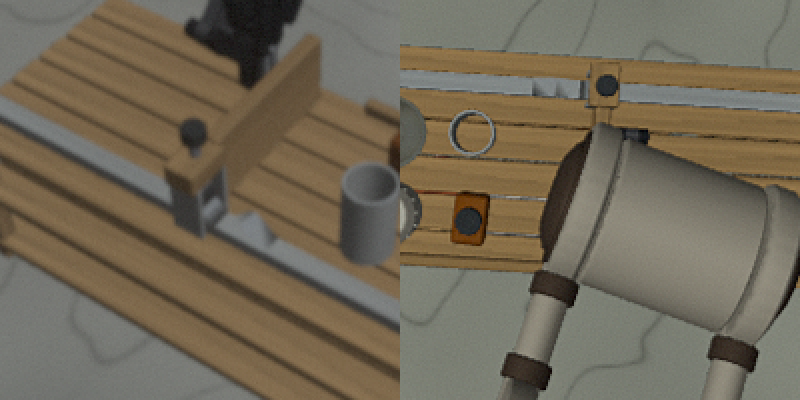

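The stop is on the ramp, with the knob at (607,85) in the right panel and the toiletries undisturbed. I'll continue in small steps and track the knob blob in the top camera.

```bash
python3 - <<'E'
from h import *
from station import ctrl
import cv2
x=-30;z=192
def knob():
    a=ctrl.camera("top")["color"][225:255,325:380]
    m=(a.max(axis=2)<75).astype(np.uint8)
    n,l,st,ce=cv2.connectedComponentsWithStats(m)
    d=[i for i in range(1,n) if st[i,4]>40]
    if not d: return None
    i=min(d,key=lambda i:ce[i,1])
    return L(P(325+ce[i,0],225+ce[i,1],238,False))[:2],st[i,4]
k0=knob();print(k0)
y=-46
while y<-30:
    y+=1.0
    ctrl.move_linear(W(x,y,z),v=15)
    F=Rc.T@ctrl.current_ft_force();k=knob();t=L(ctrl.current_tool_pos())[1]
    print("t %.2f y %.1f F %.1f"%(ctrl.current_time(),t,F[1]),k, "gap %.1f"%(k[0][1]-t))
    if (k[0][1]-t)-(k0[0][1]+45.8)>4: print("jumped");break
f=lambda a:cv2.resize(a,None,fx=3,fy=3,interpolation=3)
c1=ctrl.camera("scene")["color"];c2=ctrl.camera("top")["color"]
cv2.imwrite("pics/p2.png",cv2.hconcat([f(c1[150:290,240:370]),f(c2[200:340,290:420])]))
E
```

```text
(array([ 64.91819964, -29.694886  ]), np.int32(98))
t 13.41 y -45.0 F -2.7 (array([ 64.91811043, -29.03932814]), np.int32(96)) gap 16.0
t 13.71 y -43.9 F -2.0 (array([ 64.98318544, -27.73688357]), np.int32(98)) gap 16.2
t 14.01 y -42.8 F -2.0 (array([ 64.77035978, -26.75848935]), np.int32(99)) gap 16.1
t 14.31 y -41.8 F -1.5 (array([ 64.88087389, -25.96537034]), np.int32(98)) gap 15.8
t 14.61 y -40.8 F -2.3 (array([ 65.04421738, -24.84113898]), np.int32(99)) gap 15.9
t 14.91 y -39.8 F -1.4 (array([ 65.01085195, -23.68628426]), np.int32(100)) gap 16.1
t 15.21 y -38.8 F -1.0 (array([ 64.94211164, -22.90087863]), np.int32(95)) gap 15.9
t 15.51 y -37.8 F -0.5 (array([ 64.91316709, -21.80031951]), np.int32(96)) gap 16.0
t 15.81 y -36.8 F 0.7 (array([ 64.98148823, -20.70279824]), np.int32(99)) gap 16.1
t 16.11 y -35.9 F -0.7 (array([ 64.96391069, -19.54313796]), np.int32(97)) gap 16.3
t 16.41 y -34.9 F -0.5 (array([ 64.82425346, -18.2578045 ]), np.int32(95)) gap 16.7
t 16.71 y -34.0 F 0.2 (array([64.4985479 , -9.11153505]), np.int32(94)) gap 24.9
jumped
```

View pics/p2.png

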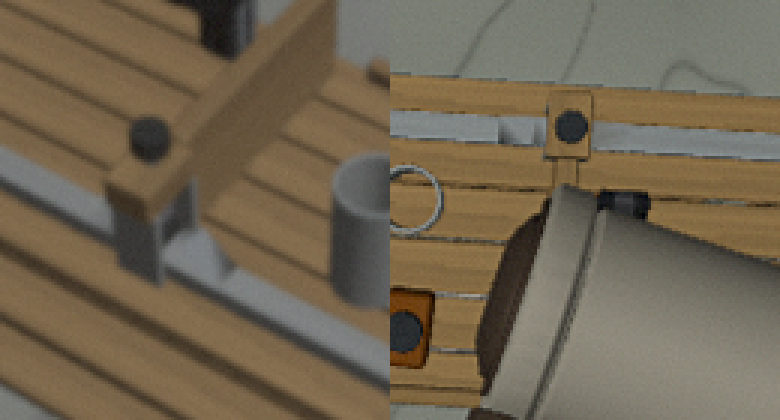

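The knob jumped 9 mm ahead of the hand to caddy y ≈ −9.1, which matches the notch at −9.5. The picture shows it low and seated. I'll retreat and verify.

```bash
python3 - <<'E'
from h import *
from station import ctrl
import cv2
ctrl.move_linear(W(-30,-110,192),v=80)
ctrl.move_linear(W(-30,-200,350),v=150)
c2=ctrl.camera("top");c1=ctrl.camera("scene")
a=c2["color"][225:255,325:380];m=(a.max(axis=2)<75).astype(np.uint8)
n,l,st,ce=cv2.connectedComponentsWithStats(m)
for i in range(1,n):
    if st[i,4]>40: print([L(P(325+ce[i,0],225+ce[i,1],zz,False)) for zz in(234,242)])
# predicted knob-top centre in scene for down / up
for zz in(234,242):
    q=c1["R"]@W(65,-9.5,zz)+c1["t"]; print(zz,c1["fx"]*q[0]/q[2]+c1["cx"],c1["fy"]*q[1]/q[2]+c1["cy"])
b=c1["color"];m=(b[150:250,240:340].max(axis=2)<75).astype(np.uint8)
n,l,st,ce=cv2.connectedComponentsWithStats(m)
for i in range(1,n):
    if st[i,4]>40: print("scene blob",ce[i]+[240,150],st[i]+[240,150,0,0,0])
print(ctrl.current_time(),ctrl.current_ft_force())
f=lambda a:cv2.resize(a,None,fx=2,fy=2,interpolation=3)
cv2.imwrite("pics/p3.png",cv2.hconcat([f(b[100:300,180:380]),f(c2["color"][190:390,190:390])]))
E
```

```text
[array([ 64.75007459,  -9.0713233 , 234.        ]), array([ 64.21793074,  -8.64805807, 242.        ])]
234 289.432116607404 191.79405457005706
242 289.0853065324991 187.2444320929515
scene blob [289.47058824 196.06470588] [283 189  14  16 170]
scene blob [277.15113872 226.00621118] [240 210  53  35 483]
scene blob [299.18487395 221.29411765] [294 212  11  19 119]
scene blob [255.88188976 240.21259843] [240 230  36  20 127]
scene blob [303.73015873 244.42857143] [295 239  21  11  63]
19.3667 [1.03820796 0.49287472 0.52570491]
```

View pics/p3.png

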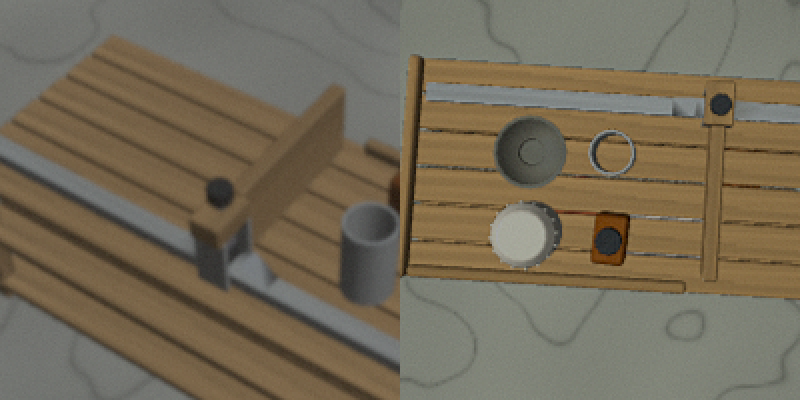

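The hand is clear. The stop is at the notch with its knob at (720,104), the knob is down, and the toiletries haven't moved. Handing in.

```bash
python3 -c "
from station import ctrl
ctrl.close_job()"
```

```text
the job is handed in; nothing more can be done
```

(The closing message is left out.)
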